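# Take the blade cap off a lint-clogged drying fan of unknown thread hand

### The arm

A 6-joint arm with a two-finger parallel gripper is mounted at the origin on the work surface. World frame = base frame: x ahead of the robot, y to its left, z up, the work surface at z = 0. Lengths are in mm, angles in degrees, forces in N, time in s.
With the tool pointing down it reaches from about 375 to 900 mm from the base axis. Payload 3.1 kg.
Tool frame: the origin (TCP) lies midway between the tips of the shut fingers; the grasp point (between the pads) lies 19 mm behind it; z points along the fingers, y is the line along which they close (so a half turn about z gives the same grasp; the last joint's range is limited). The gripper opens to 87 mm and grips with 3 to 60 N. Pads are 19 mm wide; open, the fingers measure 117 mm over their backs; the gripper's body (75 mm by 190 mm) begins 51 mm behind the grasp point.
Start: joints at [-85.113, 30.224, 82.088, -0, 67.689, -10.227], TCP at [162.994, -603.349, 222.548] pointing down, gripper open.
Joint ranges: [-176.69, 176.69], [-43.24, 126.21], [12.49, 139.97], [-82, 262], [0, 151.66], [-163.58, 163.58]. Speed limits (degrees/s): [159.86, 159.86, 180, 180, 180, 180].

### API

Orientations are given as a 3x3 rotation matrix whose columns are the frame's x, y, z axes.
In Python, from workcell import robot gives the robot as it stands. Calls block until the motion is done:
- robot.movep(position, orientation): joint-space move of the TCP to a pose.
- robot.movel(position, ori=None, speed=150): straight line of the TCP; ori=None keeps the orientation; speed is the mean speed in mm/s.
- robot.set_joints(angles): joint-space move.
- robot.gripper_to(opening, effort=None): finger opening in mm; effort is the grip in N (None keeps the last); returns when the fingers have stopped.
- robot.wait(seconds).
- robot.ik(position, orientation): joint angles nearest the present ones, or None.
- robot.get_image(name): name is "side" or "top"; returns a dict with "image" (420x560x3 uint8, red, green, blue), "K" (3x3 intrinsics, pixels), "k1" (the pictures are not rectified: a ray, as slopes to the right and down, at radius r is drawn at 1 + k1 r^2 times it, then the intrinsics apply), "T" (4x4, takes a point from camera to world coordinates). Camera axes: x right, y up, looking along -z (the intrinsics and any distortion apply to the point x, -y, -z); pixel columns grow to the right and rows downward; lengths in mm; the calibration is good to about 2 mm. A picture is of the moment at which its call begins. There is no depth.
A pose or a line that the arm cannot do raises robot.Unreachable and nothing moves.
- robot.finish_job(): hands the job in; it is judged then, once.
Readings, each from a call of its own:
- robot.current_time(): time.
- robot.current_joints(): joint angles.
- robot.current_qvel(): joint speeds.
- robot.current_tau(): joint torques, N m.
- robot.current_eef_pos(): TCP position.
- robot.current_orientation(): TCP orientation.
- robot.current_ft_force(): force on the tool from outside, world axes, zero at the start.
- robot.current_ft_torque(): the same for the moment, N m.
- robot.current_width(): finger opening in mm.
- robot.current_finger_force(): force on a finger pad.
Only numpy, scipy, OpenCV 4.12 (cv2) and the standard library are available. Lean on these libraries where they do the work, as an engineer would, in place of code of your own. Each camera call takes 0.05 s, during which the arm holds its last target. There are 200 camera calls.

### The job

The drying fan lies face up with its front grille off so the blade can be cleaned; unscrew the black cap in the middle of the blade and lift it off its shaft. Nobody remembers whether this fan has an ordinary or a reverse thread, so try it both ways without wrenching or yanking it, and leave everything else on the counter where it is. Finish while still holding the cap in the gripper, at rest, straight above the shaft and about a hand's breadth (8 cm) higher than where it sat.

Things in the scene. Friction and masses are not known exactly. Their poses are not given: they have to be found in the camera images.
- fan: white table fan, fixed in place, head tilted straight up: round foot 180 mm wide, two yoke arms out to 144 mm on its +y and -y (150 mm high), open wire cage 242 mm wide with a white rim 168 mm high, blue five-vane blade inside (below 155 mm), held from turning by a wooden clothes peg on the rim. Origin: counter level on the blade axis; z up; x points away from the grey dial on the foot
- shaft (a point): point on the fan's axis where the cap's underside sits, 161 mm above the counter, 3 mm above the face of the blade's 64 mm wide blue hub (between them a thin rubber washer). The brass shaft, 17 mm thick and hidden by the cap, ends 29 mm above this point: lifted straight up 30 mm the cap is clear of it. Axes as the fan's
- cap: black ribbed round screw cap, 44 mm across, 38 mm tall, about 45 g, closed domed top, white stripe on the top and down one side. Origin: centre of its open underside; z up through the closed top; x points to the white stripe. At the start it is screwed home, upright, its x along the fan's x within 3 degrees. Grip it round the side; 15 to 25 N is plenty
- cap_grip (a point): point on the cap's axis, 24 mm above its underside, the height to grip (cap side is straight up to 31 mm). It unscrews counter-clockwise seen from above (ordinary) or clockwise (reverse): nothing shows which, it differs between fans. The wrong way it stops within about 12 degrees and the fingers slip round it (about 0.3 Nm at 20 N grip)
- cap_mark (a point): point on top of the cap near the outer end of the white stripe, 38 mm above the underside, 15 mm from the axis. Turned the right way the cap moves with light drag and does not climb; the thread lets go 80 to 100 degrees from home (then it may rise 2 mm) and stays free up to 180 degrees. Short of that it cannot be pulled up; over 90 N spoils the thread
- grille: the fan's grey front grille, 241 mm across, 19 mm high, lying flat on the counter; origin centre of its underside. Not needed; leave it.
- jug: yellow detergent jug with grey cap, 88 x 170 mm, 268 mm tall, standing; origin centre of its underside. Leave it.
- beads: green waisted bottle of scent beads, 76 mm across, 202 mm tall, standing; origin centre of its underside. Leave it.
- screwdriver: screwdriver with orange handle, 190 mm long, lying along its x; origin under its middle. Leave it.
- brush: dusting brush, 210 mm long, lying along its x; origin under its middle. Leave it.
- cup: clear plastic measuring cup, 64 mm across, 55 mm tall, upright; origin centre of its underside. Leave it.
- peg: loose wooden clothes peg, 72 x 10 x 14 mm, lying along its x; origin under its middle. Leave it.
- pegbox: white open box of clothes pegs, 150 x 110 x 75 mm; origin centre of its underside. Leave it.

How it is judged (in metres and radians):
On the way:
1. the cap is turned well round from its home angle (more than 1 rad) (angle between the x axis of cap and the x axis of fan, either way round above 1 rad), for 0.1 s.
At the end, for the whole second after the job is handed in: The cap is in the gripper's grip (finger force over 1 N), at rest (under 30 mm/s), its underside at least 50 mm above where it sat, within 60 mm sideways of the fan's axis, and touching nothing of the fan (z of cap in the frame of fan above 0.2112 m and horizontal distance between cap and fan below 0.06 m and contact force between the fingers and cap above 1 N and contact force between cap and fan below 0.2 N and linear speed of cap below 0.03 m/s); the arm keeps its last pose, push and grip.
It fails at once if one of the other things on the counter (grille, jug, bottle, screwdriver, brush, cup, peg, peg box) is shoved or knocked more than 40 mm from its place (distance of any of grille, jug, beads, screwdriver, brush, cup, peg, pegbox from where it was at the start of the episode above 0.04 m).
It fails at once if the cap is wrenched or yanked on its thread: more than 90 N between cap and fan (contact force between cap and fan above 90 N).
It also fails if it takes over 51 s, if anything falls off the work surface, if the arm or the gripper's body presses on something with over 40 N, if the wrist force passes 120 N, or if a joint passes its speed limit or range.

## Working session

There is one attempt and no reset: what is moved stays moved. The work goes in short steps, each a Python script; the robot and the scene stay as the last script left them, time stands still between calls to the robot, and variables do not carry over. Pictures are saved under pics/ and viewed, at most 10 in all, crops included, and the job is handed in when it is done.

```bash
mkdir -p pics
cat > h.py <<'E'
import numpy as np, cv2
from workcell import robot
def ray(c,u,v):
    K=c["K"];xd=(u-K[0,2])/K[0,0];yd=(v-K[1,2])/K[1,1];x,y=xd,yd
    for _ in range(20):
        s=1+c["k1"]*(x*x+y*y);x,y=xd/s,yd/s
    T=np.array(c["T"]);d=T[:3,:3]@np.array([x,-y,-1]);return T[:3,3],d/np.linalg.norm(d)
def onz(c,u,v,z):
    o,d=ray(c,u,v);return o+d*(z-o[2])/d[2]
E
python3 - <<'E'
from h import *
for n in("side","top"):
    c=robot.get_image(n);cv2.imwrite(f"pics/{n}0.png",c["image"][:,:,::-1]);print(n,np.round(c["T"],3).tolist(),c["K"],c["k1"])
print(robot.current_time())
E
```

```text
side [[-0.916, 0.281, -0.285, 38.432], [-0.401, -0.635, 0.661, 1033.651], [0.004, 0.72, 0.694, 1227.78], [0.0, 0.0, 0.0, 1.0]] [[541.588508     0.         284.85233301]
 [  0.         541.588508   206.21419248]
 [  0.           0.           1.        ]] -0.008649554566454786
top [[0.013, 0.987, -0.158, 261.234], [-1.0, 0.016, 0.02, 6.442], [0.022, 0.157, 0.987, 1561.925], [0.0, 0.0, 0.0, 1.0]] [[470.37040153   0.         281.32522758]
 [  0.         470.37040153 214.90961583]
 [  0.           0.           1.        ]] -0.15485554825094777
0.1
```

View pics/top0.png

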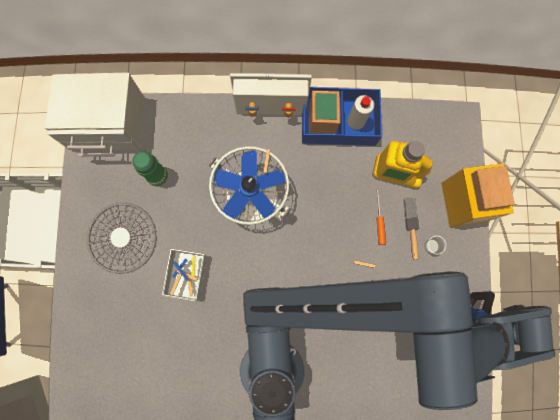

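View pics/side0.png

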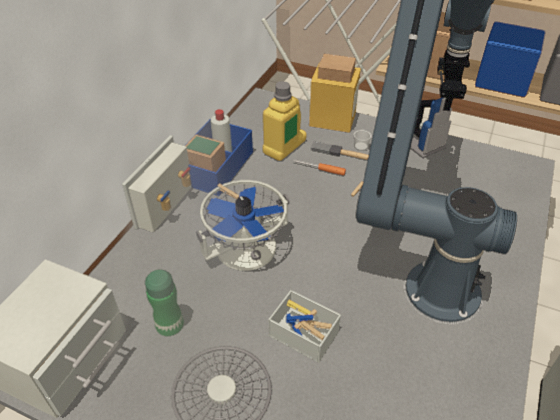

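Run:
```python
from h import *
ims=[]
for n,(u,v) in(("top",(249,184)),("side",(244,206))):
    c=robot.get_image(n);im=c["image"];h=cv2.cvtColor(im,cv2.COLOR_RGB2HSV)
    m=(im.max(2)<60).astype(np.uint8);m[:v-20]=0;m[v+20:]=0;m[:,:u-18]=0;m[:,u+18:]=0
    k,l,s,ce=cv2.connectedComponentsWithStats(m)
    for i in range(1,k):
        if s[i,4]>15: print(n,s[i],ce[i],onz(c,*ce[i],161+19 if n=="side" else 199))
    b=((h[...,0]>100)&(h[...,0]<130)&(h[...,1]>150)).astype(np.uint8);b[:v-60]=0;b[v+60:]=0;b[:,:u-50]=0;b[:,u+50:]=0
    pts=np.argwhere(b)[:,::-1];(cx,cy),r=cv2.minEnclosingCircle(pts.astype(np.float32));print("blade",cx,cy,r,onz(c,cx,cy,150))
    ims.append(cv2.resize(im[v-50:v+50,u-50:u+50],(400,400),interpolation=cv2.INTER_CUBIC))
cv2.imwrite("pics/crop.png",np.hstack(ims)[:,:,::-1])
```

```text
top [242 177  14  15  91] [248.51648352 183.9010989 ] [570.35353841  77.09303138 199.        ]
blade 249.1002197265625 185.72320556640625 35.744239807128906 [575.76633629  77.69612122 150.        ]
side [238 197  13  18 123] [245.43902439 204.56097561] [572.55272941  75.41287059 180.        ]
blade 259.0 193.5 46.19804382324219 [572.48958979 -10.13601544 150.        ]
```

View pics/crop.png

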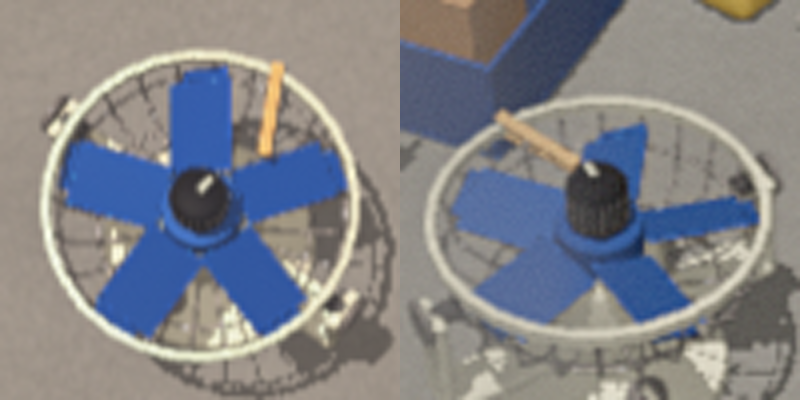

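The crops show the cap top at about top-view (248.7, 183.5) with its stripe pointing towards yaw -40°. The rim is centred at about (249, 185). The peg's inner end is about 55 mm from the axis at azimuth -57°, so I'll keep the fingers only partly open and out of that direction.

```bash
cat >> h.py <<'E'
C=np.array([573.5,76.8])
def R(a):
    a=np.radians(a);c,s=np.cos(a),np.sin(a);return np.array([[c,s,0],[s,-c,0],[0,0,-1.]])
def st():
    print("t",round(robot.current_time(),2),"q",np.round(robot.current_joints(),1),"p",np.round(robot.current_eef_pos(),1),"F",np.round(robot.current_ft_force(),1),"T",np.round(robot.current_ft_torque(),2),"w",round(float(robot.current_width()),1),"ff",np.round(robot.current_finger_force(),1))
E
python3 - <<'E'
from h import *
p=robot.current_eef_pos();print(robot.current_orientation())
robot.movel([p[0],p[1],400],speed=250)
best=min(((abs(q[5]),a) for a in range(-180,180,10) if (q:=robot.ik([*C,330],R(a))) is not None));print(best)
robot.movep([*C,330],R(best[1]));robot.gripper_to(62,15);st()
for n,(u,v) in(("top",(249,184)),("side",(244,206))):
    c=robot.get_image(n)["image"];cv2.imwrite(f"pics/{n}1.png",cv2.resize(c[v-70:v+50,u-60:u+60],(400,400))[:,:,::-1])
cv2.imwrite("pics/a1.png",np.hstack([cv2.imread("pics/top1.png"),cv2.imread("pics/side1.png")]))
E
```

```text
[[ 9.65408835e-01  2.60740816e-01 -9.39996115e-05]
 [ 2.60740696e-01 -9.65407892e-01  1.37556091e-03]
 [ 2.67916908e-04 -1.35248818e-03 -9.99999049e-01]]
(np.float64(3.4325849965217534), 90)
t 4.61 q [-3.4 20.6 80.8 -0.  78.6 -3.4] p [573.5  76.8 330. ] F [ 0.3 -0.6  0.5] T [ 0.03 -0.12  0.01] w 62.3 ff 0.0
```

View pics/a1.png

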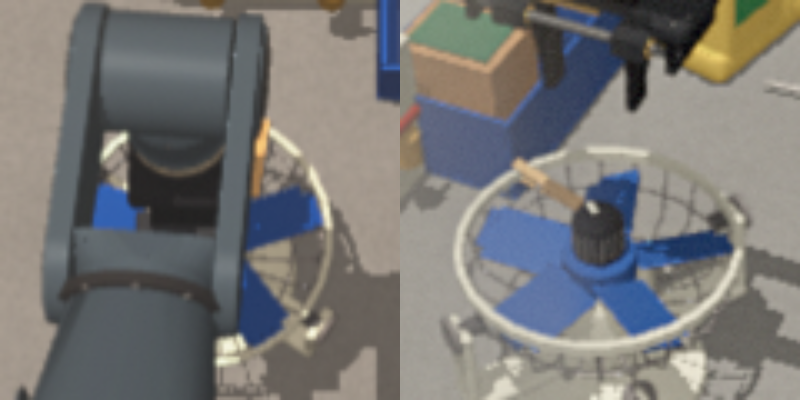

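The side view shows the open fingers above and behind the cap with the peg clear of them. Next I descend, grip, and check the side load.

Run:
```python
from h import *
robot.movel([*C,215],speed=120);st()
robot.movel([*C,166],speed=60);st()
robot.gripper_to(40,18);robot.wait(0.3);st()
c=robot.get_image("side")["image"];u,v=244,206
cv2.imwrite("pics/s2.png",cv2.resize(c[v-60:v+40,u-60:u+60],(720,600))[:,:,::-1])
```

```text
t 5.82 q [-3.4 27.1 89.3  0.  63.5 -3.4] p [574.2  76.8 215.8] F [ 0.3 -0.7  0.3] T [-0.04 -0.13  0.01] w 61.9 ff 0.0
t 6.78 q [-3.4 30.7 92.   0.  57.2 -3.4] p [573.8  76.8 166.3] F [-0.3  0.5  0.9] T [-0.02 -0.12 -0.07] w 61.9 ff 0.0
t 7.58 q [-3.4 30.8 91.9  0.1 56.8 -3.4] p [577.6  76.8 166.7] F [ 7.3  0.2 -5.6] T [ 0.15 -1.14 -0.03] w 44.4 ff 18.0
```

View pics/s2.png

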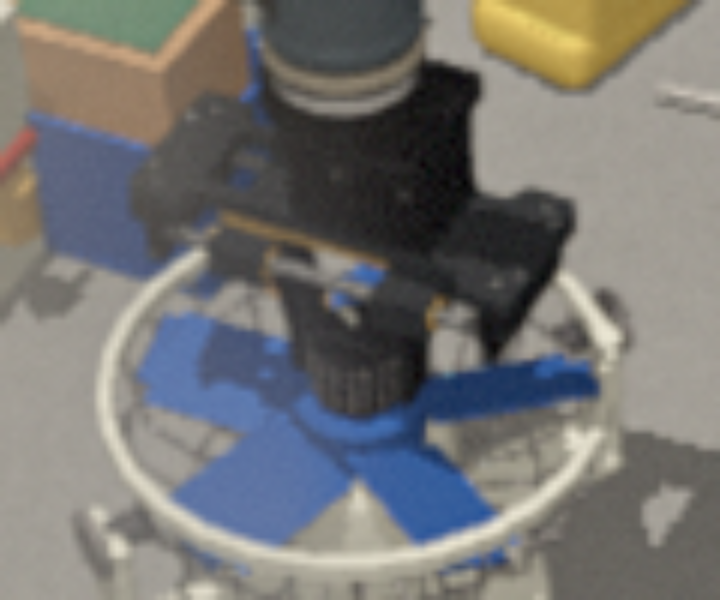

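Gripped, with width 44.4 mm. The compliant arm was pulled 4 mm in +x, so the cap's x is about 578. I'll recentre and then test counter-clockwise in small steps.

```bash
sed -i 's/^C=.*/C=np.array([578.0,76.8])/' h.py
python3 - <<'E'
from h import *
robot.movel([*C,166],speed=20);robot.wait(.3);st()
for d in range(4,25,4):
    robot.movel([*C,166],R(90+d),speed=30);robot.wait(.15);print(d,end=" ");st()
    if abs(robot.current_ft_torque()[2])>.2: break
E
```

```text
t 8.3 q [-3.4 31.  91.4  0.  57.5 -3.4] p [578.1  76.8 166.1] F [ 0.7 -0.5  2.7] T [ 0.   -0.16  0.01] w 44.3 ff 18.0
4 t 8.7 q [-3.4 31.  91.4 -0.  57.5 -7.3] p [578.   76.8 166. ] F [-0.3 -0.3  1.9] T [-0.06 -0.11  0.  ] w 43.8 ff 18.0
8 t 9.1 q [ -3.4  31.   91.4   0.   57.5 -11.3] p [578.1  76.8 166. ] F [1.3 0.  2.2] T [ 0.06 -0.18 -0.01] w 43.6 ff 18.0
12 t 9.5 q [ -3.4  31.   91.4   0.   57.5 -15.3] p [578.3  76.8 166.1] F [0.7 0.2 2.1] T [ 0.03 -0.39 -0.02] w 43.9 ff 18.0
16 t 9.9 q [ -3.4  31.   91.4   0.   57.5 -19.3] p [578.5  76.9 166.1] F [2.1 0.3 2.1] T [ 0.17 -0.57 -0.03] w 44.0 ff 18.0
20 t 10.3 q [ -3.4  31.   91.4   0.   57.5 -23.3] p [578.7  76.9 166.2] F [3.3 1.  2.4] T [ 0.17 -0.84  0.  ] w 44.4 ff 18.0
24 t 10.7 q [ -3.4  31.   91.4   0.   57.5 -27.3] p [578.8  76.9 166.2] F [5.1 0.5 2.1] T [ 0.27 -1.    0.08] w 43.7 ff 18.0
```

Run:
```python
from h import *
for d in range(30,49,6):
    robot.movel([*C,166],R(90+d),speed=30);print(d,end=" ");st()
    if abs(robot.current_ft_torque()[2])>.2: break
c=robot.get_image("side")["image"];u,v=244,206
cv2.imwrite("pics/s3.png",cv2.resize(c[v-40:v+20,u-36:u+36],(720,600))[:,:,::-1])
```

```text
30 t 10.96 q [ -3.4  31.   91.4   0.   57.5 -33.3] p [579.1  77.1 166.3] F [5.1 2.8 2.1] T [ 0.35 -1.07  0.04] w 44.1 ff 18.0
36 t 11.22 q [ -3.4  31.   91.3   0.1  57.4 -39.3] p [579.4  77.2 166.4] F [5.9 2.6 1.9] T [ 0.4  -1.1  -0.01] w 44.3 ff 18.0
42 t 11.47 q [ -3.4  31.   91.3   0.1  57.4 -45.3] p [579.6  77.3 166.5] F [5.8 3.8 2.3] T [ 0.47 -1.17  0.02] w 43.7 ff 18.0
48 t 11.73 q [ -3.4  31.   91.3   0.1  57.4 -51.3] p [579.9  77.5 166.6] F [7.3 3.3 2.4] T [ 0.63 -1.28  0.03] w 44.1 ff 18.0
```

View pics/s3.png

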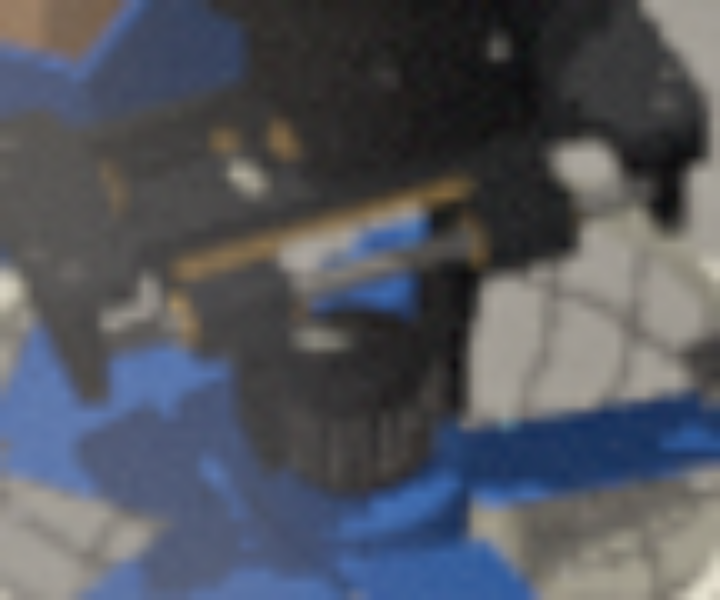

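The stripe, at (320, 335) in the crop, now lies horizontal in the side view. That matches a yaw near +8°, about 48° round from home, and the torque is near zero, so the cap is really turning. This is an ordinary thread. I'll continue to about 125°, recentring to shed the side load.

Run:
```python
from h import *
x=C.copy()
for d in range(56,129,8):
    x=x+0.6*(np.array(robot.current_eef_pos())[:2]-x)
    robot.movel([*x,166],R(90+d),speed=30);print(d,end=" ");st()
    if abs(robot.current_ft_torque()[2])>.22: break
robot.wait(.2)
c=robot.get_image("side")["image"];u,v=244,206
cv2.imwrite("pics/s4.png",cv2.resize(c[v-40:v+20,u-36:u+36],(720,600))[:,:,::-1])
```

```text
56 t 12.07 q [ -3.3  31.1  91.2   0.1  57.6 -59.3] p [580.1  77.9 166.4] F [5.  3.9 2.6] T [ 0.6  -1.05  0.06] w 44.0 ff 18.0
64 t 12.37 q [ -3.3  31.2  91.1   0.1  57.6 -67.2] p [580.3  78.2 166.3] F [4.3 1.8 2.5] T [ 0.54 -0.97  0.01] w 43.7 ff 18.0
72 t 12.66 q [ -3.3  31.2  91.1   0.1  57.7 -75.2] p [580.5  78.5 166.3] F [3.9 3.3 2.5] T [ 0.52 -0.94  0.06] w 44.0 ff 18.0
80 t 12.95 q [ -3.2  31.2  91.    0.1  57.7 -83.1] p [580.5  79.  166.2] F [4.  3.3 2.8] T [ 0.65 -0.89  0.01] w 44.1 ff 18.0
88 t 13.24 q [ -3.2  31.2  91.    0.1  57.7 -91. ] p [580.6  79.4 166.2] F [4.4 3.4 1.9] T [ 0.63 -0.9   0.06] w 44.1 ff 18.0
96 t 13.53 q [ -3.1  31.2  91.    0.1  57.7 -99. ] p [580.6  79.8 166.1] F [3.4 2.8 3.1] T [ 0.66 -0.85 -0.01] w 44.4 ff 18.0
104 t 13.82 q [-3.100e+00  3.120e+01  9.100e+01  1.000e-01  5.780e+01 -1.068e+02] p [580.5  80.1 166.1] F [3.8 2.7 2.4] T [ 0.73 -0.82  0.02] w 44.0 ff 18.0
112 t 14.12 q [-3.100e+00  3.120e+01  9.100e+01  1.000e-01  5.780e+01 -1.148e+02] p [580.5  80.5 166.1] F [3.8 2.3 2.4] T [ 0.7  -0.81  0.08] w 44.1 ff 18.0
120 t 14.41 q [-3.000e+00  3.120e+01  9.100e+01  1.000e-01  5.780e+01 -1.227e+02] p [580.3  80.8 166. ] F [3.5 4.  2.8] T [ 0.79 -0.77  0.03] w 43.9 ff 18.0
128 t 14.7 q [-3.000e+00  3.120e+01  9.100e+01  1.000e-01  5.780e+01 -1.307e+02] p [580.1  81.2 166. ] F [3.8 3.3 3.3] T [ 0.8  -0.72  0.06] w 44.0 ff 18.0
```

View pics/s4.png

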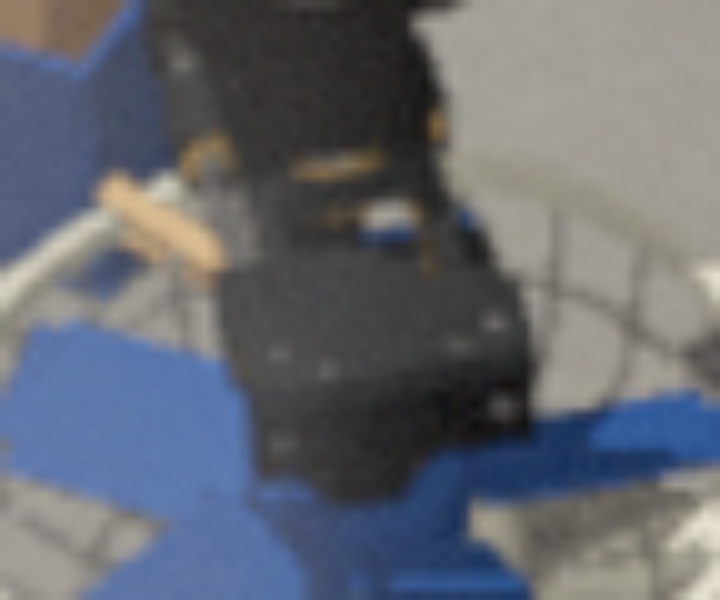

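The gripper hides the cap in this view. The torque stayed around 0.05 Nm throughout, so I'll do a gentle test lift and watch Fz.

Run:
```python
from h import *
x=np.array(robot.current_eef_pos())[:2]
for z in (168,170,173,177,182):
    robot.movel([*x,z],speed=15);print(z,end=" ");st()
    if robot.current_ft_force()[2]<-12: break
```

```text
168 t 15.24 q [  -3.    31.1   91.     0.    58.  -130.7] p [580.   81.2 167.7] F [4.1 3.3 0.9] T [ 0.56 -0.88  0.02] w 44.1 ff 18.0
170 t 15.53 q [  -3.    31.    90.9    0.    58.2 -130.8] p [579.8  81.2 169.5] F [ 4.1  2.8 -0.6] T [ 0.58 -0.9  -0.01] w 44.0 ff 18.0
173 t 15.88 q [  -3.    30.8   90.7    0.    58.6 -130.8] p [579.8  81.3 172.2] F [ 4.7  3.1 -2.4] T [ 0.66 -0.92  0.05] w 44.1 ff 18.0
177 t 16.29 q [  -3.    30.5   90.5    0.    59.1 -130.8] p [579.8  81.2 176.1] F [ 4.8  2.3 -1.9] T [ 0.61 -0.97 -0.04] w 44.2 ff 18.0
182 t 16.77 q [-3.000e+00  3.000e+01  9.040e+01 -1.000e-01  5.990e+01 -1.309e+02] p [578.   80.7 181.1] F [ 0.3 -0.1 -0.1] T [ 0.16 -0.08 -0.02] w 44.1 ff 18.0
```

Run:
```python
from h import *
x=np.array(robot.current_eef_pos())[:2]
robot.movel([*x,200],speed=25);st()
robot.movel([*x,247],speed=40);robot.wait(.5);st()
c=robot.get_image("side")["image"];u,v=244,206
cv2.imwrite("pics/s5.png",cv2.resize(c[v-70:v+30,u-60:u+60],(720,600))[:,:,::-1])
```

```text
t 17.65 q [  -3.    28.6   89.5   -0.    61.9 -131. ] p [577.9  80.7 199.9] F [ 0.9 -0.2 -0.6] T [ 0.12 -0.11  0.  ] w 44.0 ff 18.0
t 19.48 q [  -3.    25.4   86.6    0.    68.  -131. ] p [578.   80.7 247. ] F [-0.7 -0.7 -0.3] T [ 0.1  -0.07  0.02] w 44.2 ff 18.0
```

View pics/s5.png

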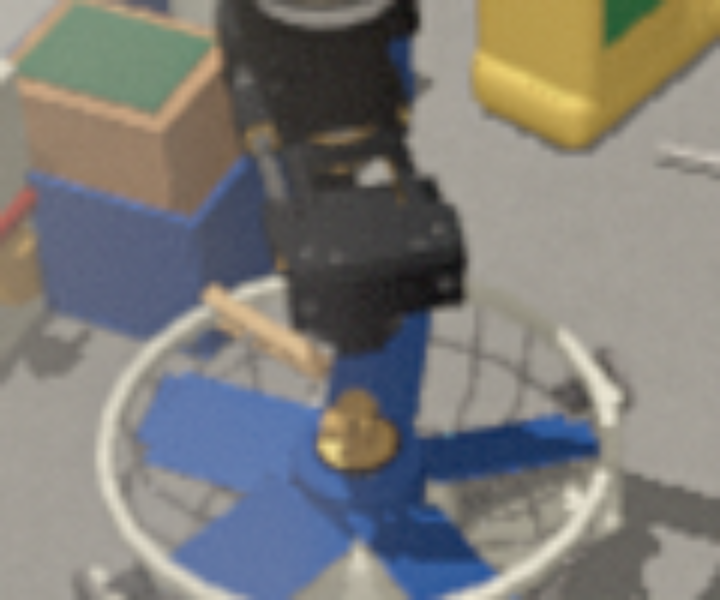

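The brass shaft is bare at (357, 430), and the cap is in the gripper above it: width is 44 mm with an 18 N grip. I'll hand it in.

```bash
python3 -c "
from workcell import robot
print(robot.finish_job())"
```

```text
the job is handed in; nothing more can be done
None
```

The cap unscrewed counter-clockwise (ordinary thread), so I never needed to try clockwise; I handed the job in with it held at 18 N about 8 cm above the bare shaft, after about 20 s of the 51 s, and the judge's verdict was not shown.

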